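# Clamp a repaired book in the screw press

### The arm

A 6-joint arm with a two-finger parallel gripper is mounted at the origin on the work surface. World frame = base frame: x ahead of the robot, y to its left, z up, the work surface at z = 0. Lengths are in mm, angles in rad, forces in N, time in s.
With the tool pointing down it reaches from about 275 to 975 mm from the base axis. Payload 8.4 kg.
Tool frame: the origin (TCP) lies midway between the tips of the shut fingers; the grasp point (between the pads) lies 19 mm behind it (bot.grasp_offset is the distance from the TCP to the grasp point, in mm); z points along the fingers, y is the line along which they close (so a half turn about z gives the same grasp; the last joint's range is limited). The gripper opens to 92 mm and grips with 3 to 60 N. Pads are 20 mm wide; open, the fingers measure 128 mm over their backs; the gripper's body (75 mm by 189 mm) begins 69 mm behind the grasp point.
Start: joints at [-1.112, 0.353, 1.633, -0, 1.155, -0.002], TCP at [277.914, -559.814, 214.583] pointing down, gripper open.
Joint ranges: [-2.63, 2.63], [-0.92, 2.1], [0.06, 2.66], [-1.3, 4.44], [0, 2.69], [-3.02, 3.02]. Speed limits (rad/s): [2.22, 2.22, 2.79, 3.14, 3.14, 3.14].

### API

Orientations are given as a unit quaternion [x, y, z, w].
In Python, from rig import state, optics, bot gives the robot as it stands.
- The arm moves only by the tool step_arm, never from a script. Its argument "plan" is a list of rows, each an object with "slide": the shift along the tool's x, y, z in cm, a list of three; "yaw": the turn about the tool's z in rad. In form: [{"slide": [tx, ty, tz], "yaw": yaw}, ...]. A call has 1 to 12 rows; each row shifts and turns the commanded pose from where the row before left it, along the tool's axes as they then stand; what a row does not reach is not made up. A row lasts 1/10 s, in which the tool goes at most 50 mm and 8.59 degrees, less where a joint would pass 70% of its speed; a pose out of reach is approached as far as the arm can. A call is refused whole if a number of a shift passes 5 or a number of a turn 0.15, either way. A call with a gripper value outside its range is refused whole. "grip" is the opening, from 0 (shut) to 1 (fully open), set as the call begins (left out, the last holds). The fingers move at their own pace and stop on an object; "grip_force" is the grip in N (left out, the last holds). Time passes only in rows, so rows that do not move let the fingers close. It gives the time, the measured TCP pose, the force, the opening and the grip force at its end, in the units of the state.
- state(): the state, without advancing time (a new reading comes with each control period).
- optics.read_camera(name): name is "scene" or "top" or "wrist"; returns a dict with "color" (420x560x3 uint8, blue, green, red), "intrinsics" (3x3 intrinsics, pixels), "rvec" (rotation vector, rad) and "tvec" (3), from world to camera coordinates, as OpenCV has them; the wrist camera has in their place "tool_from_camera" (4x4, takes a point from camera to tool coordinates, whose origin is the TCP and whose axes are the flange's). Camera axes: x right, y down, z forward; pixel columns grow to the right and rows downward; lengths in mm; the calibration is good to about 2 mm. A picture is of the moment at which its call begins: read the wrist's pose just before it. There is no depth.
- bot.job_done(): hands the job in; it is judged then, once.
The state is a dict: "t": time; "joint_pos": joint angles; "qd": joint speeds; "tau": joint torques, N m; "eef_pos": TCP position; "eef_rot": TCP orientation; "wrist_force": force on the tool from outside, world axes, zero at the start; "ft_torque": the same for the moment, N m; "opening": opening from 0.0 (shut) to 1.0 (fully open); "gripper_force": force on a finger pad.
Only numpy, scipy, OpenCV 4.12 (cv2) and the standard library are available. Lean on these libraries where they do the work, as an engineer would, in place of code of your own. Each camera call takes 0.05 s, during which the arm holds its last target. There are 200 camera calls.

### The job

Slide the repaired book straight into the screw press until it sits fully home and square against the back stop, then turn the T-handle clockwise until the rising resistance shows that the book is firmly clamped, and let go. Do not crush the book by forcing the handle on, and leave the other things on the table where they are.

Things in the scene. Friction and masses are not known exactly. Their poses are not given: they have to be found in the camera images.
- press: Grey two-column book press, bolted down; base plate 250 x 250 mm, 30 mm thick. Origin on the table under the screw axis, mid-base; x axis points into the press, from the robot side to the back stop; z up. Columns 20 mm thick at y = +-100 mm carry a crossbeam 50 mm deep (x), 250 mm long (y), at heights 125 to 155 mm, column nuts up to 163 mm.
- back_stop (a point): Middle of the front face of the back stop, a steel bar across the rear of the press base, 22 mm tall above the base plate (this point is 41 mm above the table, 100 mm behind the screw axis). A book fully home touches this face along its whole edge, its centre on the screw axis. Axes as the press.
- book_center (a point): Centre of the brown board-covered book, 200 (x) x 130 (y) x 36 mm thick, about 0.6 kg, lying flat on the base plate (underside 30 mm above the table), its spine end sticking out to the robot side, 30 to 50 mm short of home and slightly askew. Its x axis points from the spine into the press. Sliding it takes 2 to 8 N.
- pad: Rubber pressing pad, 110 (x) x 120 (y) x 10 mm, under the steel platen, above the book on the screw axis; origin at its own centre. It clears the book by 5 to 14 mm at the start. It is sprung (about 20 N per mm of squeeze).
- handle_mid (a point): Middle of the steel T-handle's bar on top of the screw, on the screw axis: round level bar 16 mm thick, 108 mm long over its 20 mm ball ends, along this point's x axis, 200 to 225 mm above the table; a 16 mm shaft goes down from it. Clockwise from above lowers handle and pad, 24 mm a turn; 1.2 to 3.8 rad to reach the book. The screw stays where it is left.
- platen: Steel platen above the pad, moving with the screw (origin of no use). Running free the handle takes about 0.28 N m; once the pad presses on the book this rises by about 0.25 N m per further radian. Firmly clamped is 0.12 to 0.3 N m more than running free (30 to 80 N on the book); 0.4 N m more (110 N) crushes it.
- glue_jar: Glue jar, 60 mm across, 85 mm tall, standing beside the press; origin at the centre of its underside. Leave alone.
- brush: Flat brush 170 mm long lying beside the press on the other side. Leave alone.
- mug: White mug, 80 mm across, 95 mm tall; origin under its centre. Leave alone.
- headphones: Grey headphones lying flat, about 190 x 235 mm, 34 mm tall; origin on the table midway between the ear cups. Leave alone.
- pencil_case: Grey pencil case 190 x 70 x 45 mm; origin under its centre. Leave alone.
- pen: Black pen 140 mm long lying on the table; origin under its centre. Leave alone.
Things that resemble listed ones, but are neither listed nor needed, are in the scene too. Of the things shaped like the part that bears book_center, the cardboard one is meant.

How it is judged (in metres and radians):
On the way, in this order (a step that is already met when the one before it is completed fails the run):
1. the book is fully home and square against the back stop (x of book_center in the frame of press above -0.004 m and y of book_center in the frame of press between -0.02 and 0.02 m and angle between the x axis of book_center and the x axis of press, either way round below 0.05 rad), for 0.2 s.
2. the pad presses firmly on the book (contact force between pad and book above 25 N), for 0.2 s.
At the end, for the whole second after the job is handed in: The book lies within 4 mm of the back stop, within 20 mm of the middle sideways and square to it within 0.05 rad; the pad presses on it with more than 25 N; all is at rest and released (all of step 1 and contact force between pad and book above 25 N and linear speed of each of pad, book below 0.01 m/s); the robot touches nothing.
It fails at once if the book is crushed (pad force over 110 N) (contact force between pad and book above 110 N).
It fails at once if any of the other things on the table is moved more than 40 mm (distance of any of glue_jar, brush, mug, headphones, pencil_case, pen from where it was at the start of the episode above 0.04 m).
It also fails if it takes over 72 s, if anything falls off the work surface, if the arm or the gripper's body presses on something with over 40 N, if the wrist force passes 120 N, or if a joint passes its speed limit or range.

## Working session

There is one attempt and no reset: what is moved stays moved. The work goes in short steps, Python scripts to look and compute and a tool call to move; the robot and the scene stay as the last step left them, time stands still between calls to the robot, and variables do not carry over. Pictures are saved under pics/ and viewed, at most 10 in all, crops included, and the job is handed in when it is done.

Besides the shell and the picture viewer there is one more tool, called after "Call:" as a command line: name --argument value ..., lists and objects as JSON in quotes. step_arm: Moves the arm, as the interface text tells. Its arguments: {"type":"object","properties":{"plan":{"type":"array","items":{"type":"object","properties":{"slide":{"type":"array","items":{"type":"number"}},"yaw":{"type":"number"}}}},"grip":{"type":"number"},"grip_force":{"type":"number"}},"required":["plan"]}

```bash
mkdir -p pics; python3 - <<'E'
from rig import state, optics, bot
import cv2,numpy as np
s=state(); print(s)
for n in("scene","top"):
    c=optics.read_camera(n); cv2.imwrite(f"pics/{n}0.png",c["color"]); np.savez(f"{n}.npz",**c); print(n,c["intrinsics"],c["rvec"],c["tvec"])
E
```

```text
{'t': 0.0, 'joint_pos': array([-1.11237409e+00,  3.53664640e-01,  1.63412965e+00,  6.39015490e-06,
        1.15521012e+00, -2.39815068e-03]), 'qd': array([-0.00083979, -0.00073266, -0.00218515, -0.00152995,  0.00033723,
       -0.00070719]), 'tau': array([ 2.62602647e-03, -5.93819225e+01, -3.34224129e+01,  6.98309555e-02,
        2.32580840e-02, -1.07697340e-04]), 'eef_pos': array([ 277.70785827, -559.35373279,  213.85532195]), 'eef_rot': array([ 9.73572851e-01,  2.28375579e-01, -1.56711707e-04, -6.88271263e-04]), 'wrist_force': array([ 0.88262869, -0.41017452,  0.79465966]), 'ft_torque': array([0.03925322, 0.0002503 , 0.0127868 ]), 'gripper_force': 0.0, 'opening': 0.9955026455390183}
scene [[412.45672261   0.         283.08771496]
 [  0.         412.45672261 217.51477894]
 [  0.           0.           1.        ]] [ 2.16748074  1.08382118 -0.44708999] [-306.89534603 -230.52426161 1636.07430445]
top [[509.90135715   0.         283.63270086]
 [  0.         509.90135715 213.6357869 ]
 [  0.           0.           1.        ]] [ 2.11860646 -2.13218759  0.17374147] [-2.01519417e-02  5.58339220e+02  1.66673685e+03]
```

View pics/scene0.png

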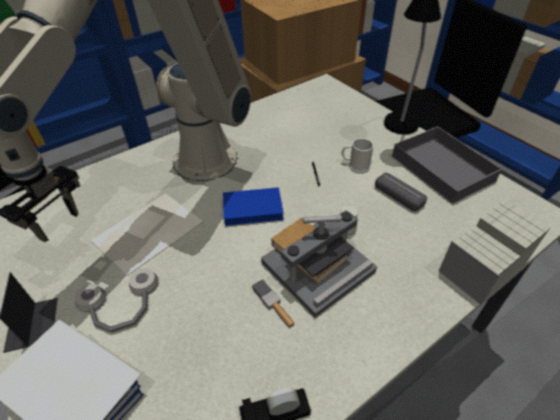

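View pics/top0.png

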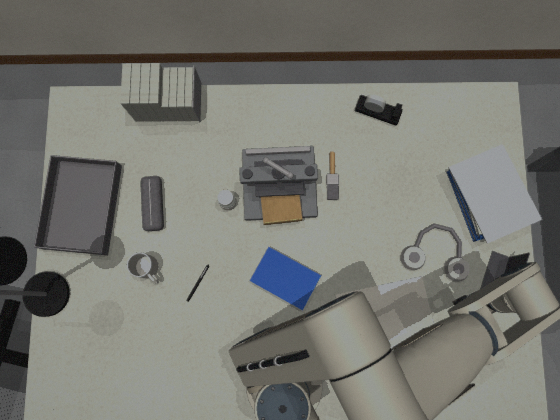

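The brown book in the press is at top px (281,208). It could be confused with the blue book at (285,277), the paper stack at (495,195) or the folders at (160,85). The T-handle is at about (278,168). The jar at (228,200) and brush at (333,175) flank the press.

```bash
python3 - <<'E'
import cv2
a=cv2.imread("pics/top0.png")[130:235,210:350]; cv2.imwrite("pics/c1.png",cv2.resize(a,None,fx=5.7,fy=5.7,interpolation=cv2.INTER_CUBIC))
E
```

```text
(no output)
```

View pics/c1.png

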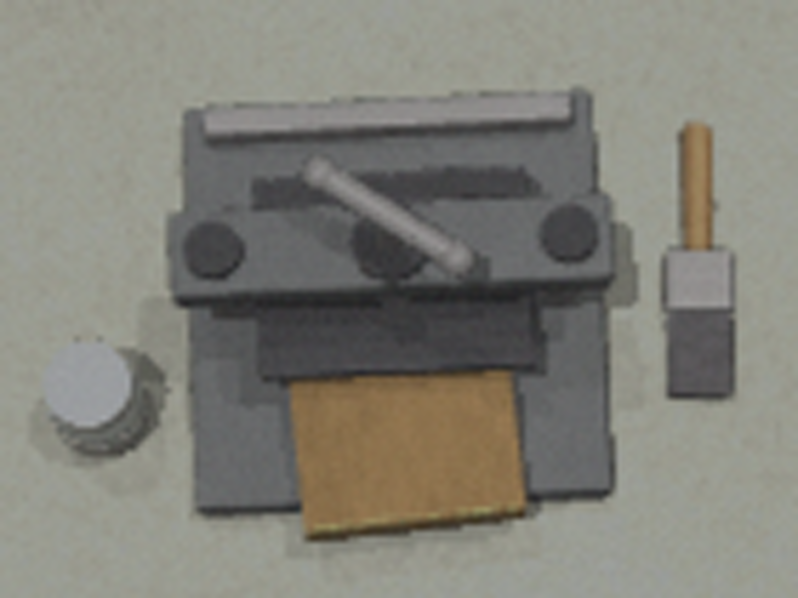

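The crop confirms the tan cardboard book: near edge (305,537)-(525,513), handle balls (318,172) and (460,257), back stop front edge (205,138)-(572,118), all in crop px.

```bash
cat > h.py <<'E'
import numpy as np,cv2
def ray(K,R,t,px,z):
    "px -> world point on plane z; R,t world->camera"
    d=R.T@np.linalg.inv(K)@np.array([px[0],px[1],1.]); o=-R.T@t
    return o+d*(z-o[2])/d[2]
def fixed(n,px,z):
    c=np.load(n+".npz"); return ray(c["intrinsics"],cv2.Rodrigues(c["rvec"])[0],c["tvec"].ravel(),px,z)
def proj(n,p):
    c=np.load(n+".npz"); return cv2.projectPoints(np.array([p],float),c["rvec"],c["tvec"],c["intrinsics"],None)[0].ravel()
E
python3 - <<'E'
from h import *
P=lambda x,y,z:fixed("top",(210+(x+.5)/5.7-.5,130+(y+.5)/5.7-.5),z)[:2]
def ang(a,b): d=b-a; return np.arctan2(d[1],d[0])
base=[P(*q,30) for q in((197,510),(610,492),(590,90),(185,110))]
c=np.mean(base,0);print("base",c,[np.linalg.norm(base[i]-base[i-1]).round() for i in range(4)],"yaw",ang(base[0],base[3]),ang(base[1],base[2]),ang(base[1],base[0])-np.pi/2)
n=[P(214,250,163),P(568,233,163)];print("nuts",np.mean(n,0),np.linalg.norm(n[0]-n[1]),ang(n[1],n[0])-np.pi/2)
b=[P(205,138,52),P(572,118,52)];print("stop",np.mean(b,0),np.linalg.norm(b[0]-b[1]),ang(b[1],b[0])-np.pi/2)
k=[P(305,533,66),P(525,511,66),P(512,372,66),P(290,380,66)];print("book",k,np.linalg.norm(k[0]-k[1]),"yaw",ang(k[1],k[0])-np.pi/2,ang(k[0],k[3]),ang(k[1],k[2]))
for z in(200,225):
    q=[P(318,172,z),P(460,257,z)];print("handle",z,np.mean(q,0),np.linalg.norm(q[0]-q[1]),ang(q[1],q[0]))
# handle height from scene
E
```

```text
base [672.65588249  12.12777222] [np.float64(248.0), np.float64(246.0), np.float64(249.0), np.float64(248.0)] yaw 0.037635987006061807 0.03240635333501559 0.03684527620992517
nuts [673.04379354  11.84273422] 197.9029579702095 0.04104056228985686
stop [772.46153075  15.43623979] 221.24222372047697 0.047606631937510135
book [array([523.89527093,  64.59621441]), array([535.94976375, -63.66812381]), array([618.79489062, -56.98348038]), array([615.0118555 ,  73.56587386])] 128.8295434153493 yaw 0.09370639776808787 0.09812541347383445 0.08051400268535608
handle 200 [678.64062203  12.19347725] 91.3811694448241 1.0104837202540216
handle 225 [671.85516868  11.64726523] 89.89590341757598 1.0104837202540222
```

Call:
step_arm --plan '[{"slide": [0, 0, 0], "yaw": 0.14}, {"slide": [0, 0, 0], "yaw": 0.14}, {"slide": [0, 0, 0], "yaw": 0.14}, {"slide": [1.8, -4.5, 0], "yaw": 0}, {"slide": [1.8, -4.5, 0], "yaw": 0}, {"slide": [1.8, -4.5, 0], "yaw": 0}, {"slide": [1.8, -4.5, 0], "yaw": 0}, {"slide": [1.8, -4.5, 0], "yaw": 0}, {"slide": [1.8, -4.5, 0], "yaw": 0}, {"slide": [1.8, -4.5, 0], "yaw": 0}, {"slide": [1.8, -4.5, 0], "yaw": 0}, {"slide": [1.8, -4.5, 0], "yaw": 0}]' --grip 1

```text
t: 1.3
eef_pos: [423.4, -146.6, 214.6]
eef_rot: [1.0, 0.02, 0.0, 0.0]
wrist_force: [0.1, 0.9, 0.1]
opening: 0.999
gripper_force: 0.0
```

Call:
step_arm --plan '[{"slide": [1.8, -3.7, 0], "yaw": 0}, {"slide": [1.8, -3.7, 0], "yaw": 0}, {"slide": [1.8, -3.7, 0], "yaw": 0}, {"slide": [1.9, -3.7, 0], "yaw": 0}, {"slide": [0, 0, 4], "yaw": 0}, {"slide": [0, 0, 4], "yaw": 0}, {"slide": [0, 0, 2], "yaw": 0}, {"slide": [0, 0, 0], "yaw": 0}, {"slide": [0, 0, 0], "yaw": 0}]'

```text
t: 2.2
eef_pos: [490.2, 2.3, 114.8]
eef_rot: [1.0, 0.02, -0.0, -0.0]
wrist_force: [0.3, -0.7, -0.5]
opening: 1.001
gripper_force: 0.0
```

```bash
python3 - <<'E'
from rig import state, optics, bot
import cv2,numpy as np
s=state(); print(s["eef_pos"],s["joint_pos"],s["wrist_force"],s["ft_torque"])
c=optics.read_camera("wrist"); cv2.imwrite("pics/w1.png",c["color"]); np.savez("w1.npz",p=s["eef_pos"],q=s["eef_rot"],**c); print(c["tool_from_camera"])
E
```

```text
[490.20373244   2.29744141 114.83494814] [1.60698496e-03 2.74142338e-01 2.00691352e+00 3.55372323e-05
 8.61151407e-01 1.53164883e+00] [ 0.30711099 -0.67524744 -0.52584668] [ 0.00756022 -0.00926075 -0.00572275]
[[-3.75012411e-04 -9.58464001e-01 -2.85213285e-01  8.02730385e+01]
 [ 9.99999930e-01 -3.64455193e-04 -9.00911829e-05 -5.18821196e-01]
 [-1.75983070e-05 -2.85213298e-01  9.58464070e-01 -1.70287157e+02]
 [ 0.00000000e+00  0.00000000e+00  0.00000000e+00  1.00000000e+00]]
```

View pics/w1.png

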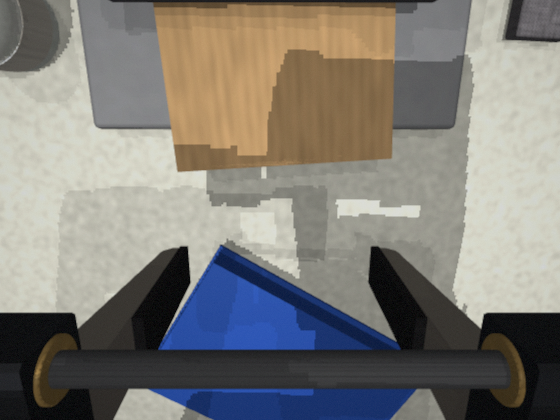

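The wrist view shows the book's near edge at (178,171)-(391,157), the base's front corners at (97,127) and (458,127), and the blue book's far corner at (222,247).

```bash
cat >> h.py <<'E'
from scipy.spatial.transform import Rotation as Ro
def wrist(f,px,z):
    c=np.load(f); T=c["tool_from_camera"]; R=Ro.from_quat(c["q"]).as_matrix()
    Rc=R@T[:3,:3]; o=c["p"]+R@T[:3,3]; return ray(c["intrinsics"],Rc.T,-Rc.T@o,px,z)
E
python3 - <<'E'
from h import *
for n,px,z in(("bookL",(178,171),66),("bookR",(391,157),66),("bookL low",(178,171),30),("baseL",(97,127),30),("baseR",(458,127),30),("blue",(222,247),30),("blueR",(400,345),30),("fingL",(185,250),115),("fingR",(373,250),115)): print(n,wrist("w1.npz",px,z))
c=np.load("w1.npz"); print(2*np.arctan2(c["q"][1],c["q"][0]))
E
```

```text
bookL [526.18877984  65.79598197  66.        ]
bookR [539.92288769 -62.68463072  66.        ]
bookL low [518.90819932  75.60902007  30.        ]
baseL [547.26863917 129.86300385  30.        ]
baseR [ 557.2451533  -117.19910666   30.        ]
blue [462.03387832  44.69063919  30.        ]
blueR [ 380.96248324 -101.23433812   30.        ]
fingL [495.79128359  50.47511364 115.        ]
fingR [499.61767509 -44.25526627 115.        ]
0.040731315064657374
```

Call:
step_arm --plan '[{"slide": [0.5, -0.2, 3], "yaw": 0}, {"slide": [0, 0, 3], "yaw": 0}, {"slide": [0, 0, 1.2], "yaw": 0}, {"slide": [1, 0, 0], "yaw": 0}, {"slide": [0.6, 0, 0], "yaw": 0}, {"slide": [0.6, 0, 0], "yaw": 0}, {"slide": [0.6, 0, 0], "yaw": 0}, {"slide": [0.6, 0, 0], "yaw": 0}, {"slide": [0.6, 0, 0], "yaw": 0}, {"slide": [0.6, 0, 0], "yaw": 0}, {"slide": [0.6, 0, 0], "yaw": 0}, {"slide": [0, 0, 0], "yaw": 0}]'

```text
t: 3.45
eef_pos: [547.3, 6.7, 43.2]
eef_rot: [1.0, 0.02, -0.0, -0.0]
wrist_force: [-3.2, -0.3, 2.5]
opening: 0.999
gripper_force: 1.1
```

```bash
cat > look.py <<'E'
from rig import state, optics, bot
import cv2,numpy as np,sys
s=state(); print(s["eef_pos"],s["joint_pos"][5],s["wrist_force"],s["ft_torque"])
c=optics.read_camera("wrist"); cv2.imwrite(f"pics/{sys.argv[1]}.png",c["color"]); np.savez(f"{sys.argv[1]}.npz",p=s["eef_pos"],q=s["eef_rot"],**c)
E
python3 -c "
from rig import state; s=state(); print(s['wrist_force'],s['ft_torque'],s['eef_pos'])"
```

```text
[-3.21823033 -0.32977337  2.54956378] [0.03850652 0.40665802 0.02796422] [547.34810725   6.68231352  43.18597042]
```

Call:
step_arm --plan '[{"slide": [0.4, 0, 0], "yaw": 0}, {"slide": [0.4, 0, 0], "yaw": 0}, {"slide": [0.2, 0, 0], "yaw": 0}, {"slide": [0.1, 0, 0], "yaw": 0}, {"slide": [0.1, 0, 0], "yaw": 0}, {"slide": [0, 0, 0], "yaw": 0}]'

```text
t: 4.05
eef_pos: [557.7, 7.1, 42.9]
eef_rot: [1.0, 0.02, -0.001, 0.0]
wrist_force: [-7.2, -1.3, 4.8]
opening: 0.999
gripper_force: 3.4
```

Call:
step_arm --plan '[{"slide": [0.1, 0, 0], "yaw": 0}, {"slide": [0.1, 0, 0], "yaw": 0}, {"slide": [0, 0, 0], "yaw": 0}]'

```text
t: 4.35
eef_pos: [559.8, 7.1, 42.9]
eef_rot: [1.0, 0.02, -0.001, 0.0]
wrist_force: [-6.7, -0.2, 3.3]
opening: 1.002
gripper_force: 3.1
```

Call:
step_arm --plan '[{"slide": [0.1, 0, 0], "yaw": 0}, {"slide": [0.1, 0, 0], "yaw": 0}, {"slide": [0, 0, 0], "yaw": 0}]'

```text
t: 4.65
eef_pos: [561.8, 7.2, 42.9]
eef_rot: [1.0, 0.02, -0.001, 0.0]
wrist_force: [-5.1, -0.2, 4.0]
opening: 1.001
gripper_force: 3.1
```

Call:
step_arm --plan '[{"slide": [0.1, 0, 0], "yaw": 0}, {"slide": [0.1, 0, 0], "yaw": 0}, {"slide": [0, 0, 0], "yaw": 0}]'

```text
t: 4.95
eef_pos: [563.8, 7.3, 42.9]
eef_rot: [1.0, 0.02, -0.001, 0.0]
wrist_force: [-6.3, -0.3, 2.9]
opening: 1.002
gripper_force: 3.0
```

Call:
step_arm --plan '[{"slide": [0.1, 0, 0], "yaw": 0}, {"slide": [0.1, 0, 0], "yaw": 0}, {"slide": [0, 0, 0], "yaw": 0}]'

```text
t: 5.25
eef_pos: [565.9, 7.4, 42.9]
eef_rot: [1.0, 0.02, -0.001, 0.0]
wrist_force: [-5.8, -0.2, 4.1]
opening: 0.998
gripper_force: 3.0
```

Call:
step_arm --plan '[{"slide": [0.1, 0, 0], "yaw": 0}, {"slide": [0, 0, 0], "yaw": 0}]'

```text
t: 5.45
eef_pos: [566.2, 7.4, 42.9]
eef_rot: [1.0, 0.02, -0.002, 0.0]
wrist_force: [-7.8, -1.2, 4.8]
opening: 1.002
gripper_force: 4.1
```

Call:
step_arm --plan '[{"slide": [0.1, 0, 0], "yaw": 0}, {"slide": [0, 0, 0], "yaw": 0}]'

```text
t: 5.65
eef_pos: [566.2, 7.4, 42.8]
eef_rot: [1.0, 0.02, -0.003, 0.0]
wrist_force: [-11.3, -0.3, 8.4]
opening: 1.002
gripper_force: 5.7
```

Call:
step_arm --plan '[{"slide": [0.1, 0, 0], "yaw": 0}, {"slide": [0.1, 0, 0], "yaw": 0}, {"slide": [0, 0, 0], "yaw": 0}, {"slide": [0, 0, 0], "yaw": 0}]'

```text
t: 6.05
eef_pos: [566.3, 7.4, 42.6]
eef_rot: [1.0, 0.02, -0.004, 0.0]
wrist_force: [-18.0, -1.5, 13.2]
opening: 1.0
gripper_force: 8.7
```

Call:
step_arm --plan '[{"slide": [-1, 0, 0], "yaw": 0}, {"slide": [-4, 0, 0], "yaw": 0}, {"slide": [0, 0, -4.9], "yaw": 0}, {"slide": [0, 0, -4.9], "yaw": 0}, {"slide": [0, 0, -4.9], "yaw": 0}, {"slide": [0, 0, -4.9], "yaw": 0}, {"slide": [0, 0, 0], "yaw": 0}, {"slide": [0, 0, 0], "yaw": 0}]'

```text
t: 6.85
eef_pos: [522.2, 5.6, 240.3]
eef_rot: [1.0, 0.02, 0.002, 0.0]
wrist_force: [-0.2, 0.2, -0.9]
opening: 1.0
gripper_force: 0.0
```

```bash
python3 look.py w2
```

```text
[522.20521704   5.57200117 240.25980245] 1.5378065760471555 [-0.17762395  0.17974445 -0.918418  ] [0.10446407 0.00751932 0.00527407]
```

View pics/w2.png

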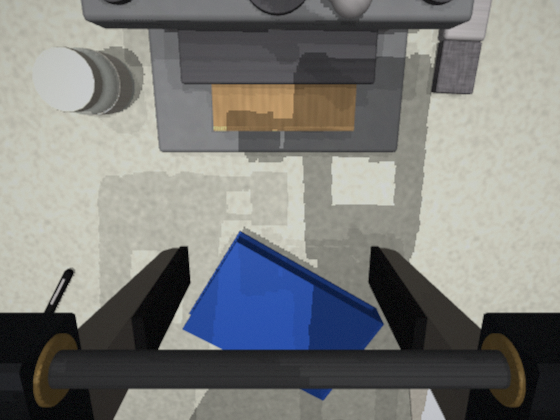

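The book's near edge is level at row 131 (212 to 355), parallel to the base edge at row 151 (162 to 398), so it is home and square. Next is the handle.

Call:
step_arm --plan '[{"slide": [0, 0, -4.5], "yaw": 0}, {"slide": [0, 0, -4.5], "yaw": 0}, {"slide": [4, 0, 0], "yaw": 0}, {"slide": [4, 0, 0], "yaw": 0}, {"slide": [2.8, 0, 0], "yaw": 0}, {"slide": [0, 0, 0], "yaw": 0}, {"slide": [0, 0, 0], "yaw": 0}]'

```text
t: 7.6
eef_pos: [628.2, 10.0, 325.9]
eef_rot: [1.0, 0.02, -0.002, -0.0]
wrist_force: [-0.9, -0.2, 0.0]
opening: 1.0
gripper_force: 0.0
```

```bash
python3 look.py w3
```

```text
[628.23656922   9.97250291 325.94250013] 1.5434738591338961 [-0.94277281 -0.24678363  0.02808515] [0.00122228 0.00940982 0.00020505]
```

View pics/w3.png

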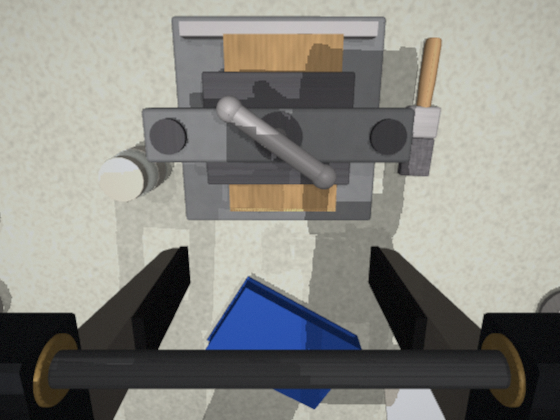

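The book's far edge is flush with the stop (row 36). The handle balls are at (229,108) and (325,176).

```bash
python3 - <<'E'
from h import *
for z in(200,210,220,230):
    a,b=wrist("w3.npz",(229,108),z),wrist("w3.npz",(325,176),z); d=a-b
    t=[fixed("top",(210+(x+.5)/5.7-.5,130+(y+.5)/5.7-.5),z) for x,y in((318,172),(460,257))]
    print(z,(a+b)[:2]/2,(t[0]+t[1])[:2]/2,np.linalg.norm(d),np.arctan2(d[1],d[0]))
for p,z in(((168,135),163),((388,135),163)): print(wrist("w3.npz",p,z))
E
```

```text
200 [674.42040097  12.917307  ] [678.64062203  12.19347725] 94.30032204991666 0.998942527603427
210 [675.59346784  12.94639817] [675.92644069  11.97499244] 91.11335026043254 0.9989425276034269
220 [676.76653471  12.97548934] [673.21225935  11.75650764] 87.92637847094838 0.9989425276034278
230 [677.93960159  13.00458051] [670.49807801  11.53802283] 84.73940668146427 0.9989425276034277
[673.11447298 112.23706811 163.        ]
[681.11895037 -85.54236097 163.        ]
```

Call:
step_arm --plan '[{"slide": [0, 0, 0], "yaw": -0.146}, {"slide": [0, 0, 0], "yaw": -0.146}, {"slide": [0, 0, 0], "yaw": -0.146}, {"slide": [0, 0, 0], "yaw": -0.146}, {"slide": [0, 0, 0], "yaw": -0.146}, {"slide": [0, 0, 0], "yaw": -0.146}, {"slide": [0, 0, 0], "yaw": -0.146}, {"slide": [0, 0, 0], "yaw": -0.146}, {"slide": [0, 0, 0], "yaw": -0.146}, {"slide": [0, 0, 0], "yaw": -0.146}, {"slide": [0, 0, 0], "yaw": -0.146}, {"slide": [0, 0, 0], "yaw": -0.146}]'

```text
t: 8.85
eef_pos: [627.6, 10.0, 328.3]
eef_rot: [0.622, 0.783, -0.0, -0.0]
wrist_force: [-0.7, 0.9, -0.7]
opening: 1.0
gripper_force: 0.0
```

Call:
step_arm --plan '[{"slide": [0, 0, 0], "yaw": -0.146}, {"slide": [0, 0, 0], "yaw": -0.146}, {"slide": [0, 0, 0], "yaw": -0.146}, {"slide": [0, 0, 0], "yaw": -0.146}, {"slide": [0, 0, 0], "yaw": -0.146}, {"slide": [0, 0, 0], "yaw": -0.146}, {"slide": [0, 0, 0], "yaw": -0.146}, {"slide": [0, 0, 0], "yaw": -0.146}, {"slide": [0, 0, 0], "yaw": -0.146}, {"slide": [0, 0, 0], "yaw": -0.146}, {"slide": [0, 0, 0], "yaw": -0.146}, {"slide": [0, 0, 0], "yaw": -0.146}]'

```text
t: 10.05
eef_pos: [627.6, 9.9, 328.3]
eef_rot: [-0.203, 0.979, 0.0, -0.0]
wrist_force: [0.3, 0.6, -0.3]
opening: 0.997
gripper_force: 0.0
```

Call:
step_arm --plan '[{"slide": [0, 0, 0], "yaw": -0.146}, {"slide": [0, 0, 0], "yaw": -0.146}, {"slide": [0, 0, 0], "yaw": -0.146}, {"slide": [0, 0, 0], "yaw": -0.146}, {"slide": [0, 0, 0], "yaw": 0}, {"slide": [0, 0, 0], "yaw": 0}]'

```text
t: 10.65
eef_pos: [628.2, 10.0, 328.5]
eef_rot: [-0.472, 0.882, 0.0, -0.0]
wrist_force: [0.1, -0.3, 0.7]
opening: 1.002
gripper_force: 0.0
```

```bash
cat > go.py <<'E'
from rig import state
import numpy as np,sys
from scipy.spatial.transform import Rotation as Ro
s=state(); R=Ro.from_quat(s["eef_rot"]).as_matrix()
print(s["eef_pos"],"phi",np.arctan2(R[1,0],R[0,0]),"j6",s["joint_pos"][5],s["wrist_force"],s["ft_torque"])
if len(sys.argv)>3: print("tool delta cm",R.T@(np.array(sys.argv[1:4],float)-s["eef_pos"])/10)
E
python3 go.py 675.3 12.7 201
```

```text
[628.19362807   9.97195049 328.50086197] phi -2.1587637656928287 j6 -2.5401612612358524 [ 0.0998158  -0.32808348  0.65814677] [ 0.08301596 -0.05591405  0.01847591]
tool delta cm [-2.84214292 -3.77223143 12.74840057]
```

Call:
step_arm --plan '[{"slide": [-1.4, -1.9, 0], "yaw": 0}, {"slide": [-1.44, -1.87, 0], "yaw": -0.01}, {"slide": [0, 0, 3.5], "yaw": 0}, {"slide": [0, 0, 3.5], "yaw": 0}, {"slide": [0, 0, 3], "yaw": 0}, {"slide": [0, 0, 1.5], "yaw": 0}, {"slide": [0, 0, 1.3], "yaw": 0}, {"slide": [0, 0, 0], "yaw": 0}, {"slide": [0, 0, 0], "yaw": 0}]'

```text
t: 11.55
eef_pos: [676.7, 12.9, 201.7]
eef_rot: [-0.478, 0.878, -0.0, 0.001]
wrist_force: [0.1, -0.3, 0.2]
opening: 1.001
gripper_force: 0.0
```

```bash
python3 go.py 675.3 12.7 201; python3 look.py w4
```

```text
[676.71072589  12.91218004 201.73213772] phi -2.1450518968479986 j6 -2.55046710001534 [ 0.09745802 -0.31710774  0.15186269] [ 0.1104272  -0.06048511 -0.02903109]
tool delta cm [0.09450476 0.1070058  0.07301058]
[676.71072589  12.91218004 201.73213772] -2.55046710001534 [ 0.09745802 -0.31710774  0.15186269] [ 0.1104272  -0.06048511 -0.02903109]
```

View pics/w4.png

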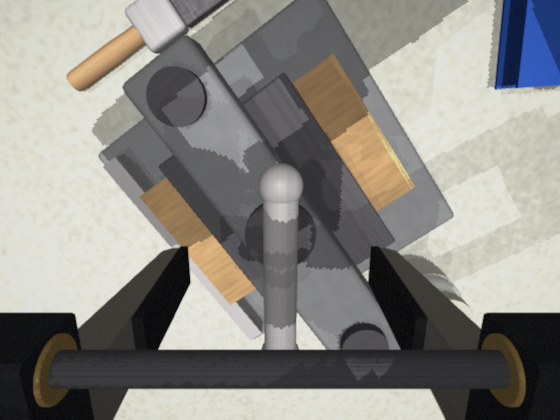

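The bar is centred and upright between the fingers, with its near ball at (281,184). I'll close gently on it.

```bash
python3 -c "
from h import *
p=wrist('w4.npz',(281,184),220);c=np.load('w4.npz');print(p,Ro.from_quat(c['q']).as_matrix().T@(p-c['p']))"
```

```text
[650.66360629 -24.73725818 220.        ] [ 45.74487333   1.39560919 -18.30590805]
```

Call:
step_arm --plan '[{"slide": [0, 0, 0], "yaw": 0}, {"slide": [0, 0, 0], "yaw": 0}, {"slide": [0, 0, 0], "yaw": 0}, {"slide": [0, 0, 0], "yaw": 0}, {"slide": [0, 0, 0], "yaw": 0}, {"slide": [0, 0, 0], "yaw": 0}, {"slide": [0, 0, 0], "yaw": 0}, {"slide": [0, 0, 0], "yaw": 0}]' --grip 0 --grip_force 40

```text
t: 12.4
eef_pos: [676.0, 12.9, 200.5]
eef_rot: [-0.478, 0.878, 0.0, -0.0]
wrist_force: [-0.1, -0.1, 0.8]
opening: 0.327
gripper_force: 0.0
```

```bash
python3 go.py
```

```text
[676.03603047  12.89545856 200.51666924] phi -2.1443625664392316 j6 -2.5511481392199724 [-0.10707439 -0.08712965  0.81992593] [ 0.13532443 -0.0857843  -0.05968307]
```

Still closing.

Call:
step_arm --plan '[{"slide": [0, 0, 0], "yaw": 0}, {"slide": [0, 0, 0], "yaw": 0}, {"slide": [0, 0, 0], "yaw": 0}, {"slide": [0, 0, 0], "yaw": 0}, {"slide": [0, 0, 0], "yaw": 0}]'

```text
t: 12.9
eef_pos: [676.1, 12.9, 200.6]
eef_rot: [-0.478, 0.878, 0.0, -0.0]
wrist_force: [-0.2, -0.4, -0.1]
opening: 0.163
gripper_force: 40.0
```

```bash
python3 go.py
```

```text
[676.07554555  12.89457181 200.56467838] phi -2.1444175067224474 j6 -2.551128195320542 [-0.24400943 -0.44979402 -0.07694941] [ 0.08408077 -0.12713953 -0.00838521]
```

Call:
step_arm --plan '[{"slide": [0, 0, 0.038], "yaw": 0.1}, {"slide": [0, 0, 0.038], "yaw": 0.1}, {"slide": [0, 0, 0.038], "yaw": 0.1}, {"slide": [0, 0, 0.038], "yaw": 0.1}, {"slide": [0, 0, 0.038], "yaw": 0.1}, {"slide": [0, 0, 0.038], "yaw": 0.1}]'

```text
t: 13.5
eef_pos: [676.0, 13.0, 198.3]
eef_rot: [-0.196, 0.981, 0.0, -0.0]
wrist_force: [0.8, 0.2, 0.9]
opening: 0.169
gripper_force: 40.1
```

```bash
python3 go.py
```

```text
[676.02118697  12.97060352 198.32339186] phi -2.7480528946581524 j6 -1.9473652533924342 [0.82079967 0.15763411 0.85579877] [ 0.1311507  -0.1026311   0.20938063]
```

Call:
step_arm --plan '[{"slide": [0, 0, 0.038], "yaw": 0.1}, {"slide": [0, 0, 0.038], "yaw": 0.1}, {"slide": [0, 0, 0.038], "yaw": 0.1}, {"slide": [0, 0, 0.038], "yaw": 0.1}]'

```text
t: 13.9
eef_pos: [676.0, 13.0, 196.8]
eef_rot: [0.003, 1.0, 0.0, -0.0]
wrist_force: [-0.7, -0.3, 0.6]
opening: 0.161
gripper_force: 40.1
```

```bash
python3 go.py
```

```text
[676.04344273  13.01050333 196.79489339] phi 3.1351338489158547 j6 -1.5473790019020353 [-0.71072497 -0.26106158  0.55611047] [ 0.15749878 -0.13864461  0.28084459]
```

Call:
step_arm --plan '[{"slide": [0, 0, 0.038], "yaw": 0.1}, {"slide": [0, 0, 0.038], "yaw": 0.1}, {"slide": [0, 0, 0.038], "yaw": 0.1}, {"slide": [0, 0, 0.038], "yaw": 0.1}]'

```text
t: 14.3
eef_pos: [676.1, 13.0, 195.3]
eef_rot: [0.202, 0.979, 0.0, -0.0]
wrist_force: [0.5, 0.9, -1.0]
opening: 0.164
gripper_force: 40.1
```

```bash
python3 go.py
```

```text
[676.07779247  13.02562762 195.27122777] phi 2.7350777735428693 j6 -1.1473502464152554 [ 0.52630495  0.93374779 -0.95854227] [ 0.11884047 -0.12539847  0.22482511]
```

Call:
step_arm --plan '[{"slide": [0, 0, 0.038], "yaw": 0.1}, {"slide": [0, 0, 0.038], "yaw": 0.1}, {"slide": [0, 0, 0.038], "yaw": 0.1}, {"slide": [0, 0, 0.038], "yaw": 0.1}]'

```text
t: 14.7
eef_pos: [676.1, 13.1, 193.8]
eef_rot: [0.392, 0.92, 0.0, 0.0]
wrist_force: [-0.0, 1.9, 0.5]
opening: 0.163
gripper_force: 40.2
```

```bash
python3 go.py
```

```text
[676.10284675  13.05789894 193.80410454] phi 2.335218618200296 j6 -0.7474398670673448 [-0.04774562  1.896518    0.51077079] [ 0.12422534 -0.14184811  0.39664678]
```

Call:
step_arm --plan '[{"slide": [0, 0, 0.038], "yaw": 0.1}, {"slide": [0, 0, 0.038], "yaw": 0.1}]'

```text
t: 14.9
eef_pos: [676.1, 13.1, 193.1]
eef_rot: [0.482, 0.876, 0.0, 0.0]
wrist_force: [-0.1, 1.1, 1.2]
opening: 0.166
gripper_force: 40.2
```

```bash
python3 go.py
```

```text
[676.11757038  13.10262833 193.07804568] phi 2.1353959557085096 j6 -0.5475430159018835 [-0.13701075  1.12472177  1.18158666] [ 0.12661303 -0.05891707  0.35308168]
```

Call:
step_arm --plan '[{"slide": [0, 0, 0.038], "yaw": 0.1}]'

```text
t: 15.0
eef_pos: [676.1, 13.1, 192.7]
eef_rot: [0.525, 0.851, 0.0, 0.0]
wrist_force: [-0.3, 0.8, 0.9]
opening: 0.167
gripper_force: 40.2
```

```bash
python3 go.py
```

```text
[676.14084869  13.06846093 192.68814363] phi 2.035445213369701 j6 -0.44759661733445827 [-0.29545878  0.82980345  0.90668389] [ 0.07056881 -0.06988931  0.435422  ]
```

Call:
step_arm --plan '[{"slide": [0, 0, 0.038], "yaw": 0.1}]'

```text
t: 15.1
eef_pos: [676.1, 13.1, 192.3]
eef_rot: [0.567, 0.824, 0.0, 0.0]
wrist_force: [-1.3, 0.9, 0.1]
opening: 0.166
gripper_force: 40.3
```

```bash
python3 go.py
```

```text
[676.14365997  13.11039229 192.31215313] phi 1.9355096522886734 j6 -0.3476052528896073 [-1.3274639   0.87510611  0.05237501] [ 0.06454709 -0.14370797  0.42022461]
```

Call:
step_arm --plan '[{"slide": [0, 0, 0.038], "yaw": 0.1}]'

```text
t: 15.2
eef_pos: [676.2, 13.1, 192.0]
eef_rot: [0.608, 0.794, 0.0, 0.0]
wrist_force: [-0.0, 0.9, 0.4]
opening: 0.167
gripper_force: 40.3
```

```bash
python3 go.py
```

```text
[676.17660382  13.06477031 191.98049223] phi 1.835504389866366 j6 -0.2476408976152388 [-0.0009601   0.93115628  0.40545505] [ 0.08701907 -0.05705107  0.47573651]
```

Call:
step_arm --plan '[{"slide": [0, 0, 0.038], "yaw": 0.1}]'

```text
t: 15.3
eef_pos: [676.2, 13.1, 191.6]
eef_rot: [0.647, 0.763, 0.0, 0.0]
wrist_force: [1.1, 1.2, 0.5]
opening: 0.165
gripper_force: 40.4
```

```bash
python3 go.py
```

```text
[676.17140974  13.09135218 191.60948164] phi 1.7355953915964755 j6 -0.14768468691974193 [1.12337604 1.16676393 0.53991518] [ 0.11090574 -0.08152155  0.47890257]
```

Call:
step_arm --plan '[{"slide": [0, 0, 0], "yaw": 0}, {"slide": [0, 0, 0], "yaw": 0}, {"slide": [0, 0, 0], "yaw": 0}, {"slide": [0, 0, 0], "yaw": 0}, {"slide": [0, 0, 0], "yaw": 0}, {"slide": [0, 0, 0], "yaw": 0}, {"slide": [0, 0, 0], "yaw": 0}, {"slide": [0, 0, 0], "yaw": 0}]' --grip 1

```text
t: 16.1
eef_pos: [676.1, 12.9, 191.5]
eef_rot: [0.645, 0.764, 0.0, -0.0]
wrist_force: [-0.2, 0.1, -0.6]
opening: 0.839
gripper_force: 0.0
```

Call:
step_arm --plan '[{"slide": [0, 0, -2], "yaw": 0}, {"slide": [0, 0, -4], "yaw": 0}, {"slide": [0, 0, -4], "yaw": 0}, {"slide": [0, 0, -4], "yaw": 0}, {"slide": [0, 0, 0], "yaw": 0}, {"slide": [0, 0, 0], "yaw": 0}]'

```text
t: 16.7
eef_pos: [676.5, 12.9, 332.5]
eef_rot: [0.645, 0.764, 0.001, 0.001]
wrist_force: [-0.2, -0.0, -1.0]
opening: 1.0
gripper_force: 0.0
```

```bash
python3 go.py; python3 look.py w5
```

```text
[676.46907846  12.91803299 332.50649229] phi 1.738836144334799 j6 -0.15118590061957393 [-0.16100929 -0.04471095 -1.03275103] [-0.05885677 -0.09610497  0.03162547]
[676.46907846  12.91803299 332.50649229] -0.15118590061957393 [-0.16100929 -0.04471095 -1.03275103] [-0.05885677 -0.09610497  0.03162547]
```

View pics/w5.png

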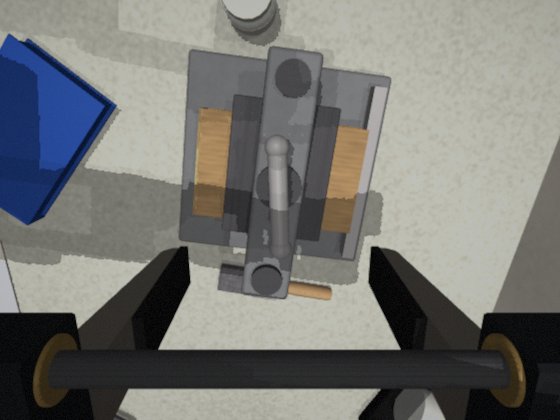

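The book's far edge lies flush on the stop at (355,180), and the handle is free at (278,195), having turned 2.4 rad without slipping.

```bash
python3 -c "
from rig import bot; print(bot.job_done())"
```

```text
the job is handed in; nothing more can be done
None
```

The book is home and square against the back stop, clamped at about 0.2 N m above free running (an estimated 45–75 N, by torque rather than direct measurement); the arm is clear, nothing else was touched, and the job is handed in at about 17 s, though the hand-in returned no verdict.

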